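# Open the angled valve with its fold-out crank

### The job

Open the valve that stands on the grey foot on the bench. First fold the black grip of its crank out until it stands straight out from the crank arm, then wind the crank counterclockwise (seen from outside, looking down onto the crank) for more than one turn until the valve is fully open against its stop. Leave the grip standing out and let go, and leave the fittings that lie beside the valve where they are.

Things in the scene. Friction and masses are not known exactly. Their poses are not given: they have to be found in the camera images.
- valve: Brass valve on a steel pipe, strapped to a grey foot plate 185 x 84 x 10 mm fixed to the bench; the pipe (33 mm thick, axis 55 mm above the bench) runs along the body's x. The stem leans 0.45 rad (26 degrees) from vertical towards the body's -x, to the robot's right and somewhat towards it. Origin: on the bench, below the crank's hub (valve shut); z up.
- hub (a point): Centre of the steel crank's hub, in mid-thickness of the arm, 158 mm above the bench with the valve shut. z: along the leaning stem, outward, the axis of cranking. x: along the crank arm to its outer end. Turns with the crank and moves out along z as the valve opens. Arm: flat bar 18 mm wide, 10 thick, 73 long from the axis; a nut 19 mm wide, 5 high stands on it at the hub.
- fold_pin (a point): Hinge pin of the folding grip, between two ears at the outer end of the crank arm: 65 mm from the hub along the hub's x and 28 mm outward along its z. The pin lies along the hub's y axis. The ears are 21 mm wide over both and end 35 mm above the middle of the arm.
- grip_end (a point): Free end of the black grip, 64 mm from the fold pin. The grip is round, 22 mm thick, from 13 to 63 mm from the pin, and spins freely about its own length, so a hand holding it need not turn while cranking. Folded, it lies 28 mm above the middle of the arm, parallel to it, this end over the hub; folded out, it stands parallel to the stem, this end outward.
- fold (a joint): Fold angle of the grip, rad: 0 = folded back over the crank arm, 1.57 = stands straight out, square to the arm (the working position); its stop is at 1.60. Stiff hinge (0.10 N m): stays where it is left. Starts at 0 to 0.25.
- crank (a joint): Turn of the crank, rad: 0 = valve shut, 8.0 = fully open (a stop). Grows counterclockwise seen from outside, looking against the stem's outward direction. About 0.12 N m of friction: stays where it is left. Starts at 0.05 to 0.85.
- stem (a joint): Rise of the stem and crank along the stem axis, m: 16 mm for each full turn, 0 = shut, 0.0204 = fully open. Driven by the crank.
- conduit: Cast grey conduit body, 36 x 130 x 39 mm, lying loose on the bench left of the valve; bystander. Origin at the centre of its underside.
- tee: Dark iron tee fitting, 66 x 61 x 49 mm, loose on the bench right of the valve, nearer the robot; bystander. Origin at the centre of its underside.
- reducer: Dark bell reducer, 54 mm wide, 38 mm high, standing loose on the bench right of the valve, behind the tee; bystander. Origin at the centre of its underside.
Not all that is in view belongs to the job. Of the things that look like the valve, the larger one is meant.

How it is judged:
By the outcome, as a careful person would: the job done as asked, in the order asked, and still so for the second after the job is handed in, with the robot touching nothing.
It also fails if it takes over 64 s, if anything falls off the work surface, if the arm or the gripper's body presses on something with over 40 N, if the wrist force passes 120 N, or if a joint passes its speed limit or range.

### The arm

A 7-joint arm with a two-finger parallel gripper is mounted at the origin on a cart in front of the work surface, level with it; the furniture and walls round the work are solid. World frame = base frame: x ahead of the robot, y to its left, z up, the work surface at z = 0. Lengths are in m, angles in degrees, forces in N, time in s.
With the tool pointing down it reaches from about 0.425 to 0.875 m from the base axis. Payload 4.7 kg.
Tool frame: the origin (TCP) lies at the very end of the fingers, on their centre line; the grasp point (between the pads) lies 19 mm behind it; x points along the fingers, z is the direction in which the jaws open and shut, and the axes are right-handed (so a half turn about x gives the same grasp; the last joint's range is limited). The gripper opens to 87 mm and grips with 3 to 60 N. Pads are 19 mm wide; open, the fingers measure 117 mm over their backs; the gripper's body (75 mm by 190 mm) begins 51 mm behind the grasp point.
Start: joints at [-64.853, 18.392, -4.016, 83.108, 1.295, 78.541, -3.26], TCP at [0.268, 0.592, 0.223] pointing down, gripper open.
Joint ranges: [-163.93, 163.93], [-17.29, 119.83], [-79.2, 71.16], [3.27, 140.29], [-89.18, 269.18], [5.43, 117.66], [-154.24, 154.24]. Speed limits (degrees/s): [147.25, 147.25, 180, 180, 180, 180, 180].

### API

Orientations are given as [roll, pitch, yaw] about the fixed x, y, z axes, in that order (R = Rz(yaw) Ry(pitch) Rx(roll)).
In Python, from cell import env gives the robot as it stands. The module is installed in compiled form; this text tells all that it offers.
- The arm moves only by the tool drive_tool, never from a script. Its argument "increments" is a list of rows, each a list of 2 entries, a list of its own where there are three numbers: the shift along the tool's x, y, z scaled (see below), then the turn, a rotation vector about the tool's x, y, z scaled (see below). In form: [[[dx, dy, dz], [wx, wy, wz]], ...]. A call has 1 to 10 rows; each row shifts and turns the commanded pose from where the row before left it, along the tool's axes as they then stand; what a row does not reach is not made up. The controller multiplies each number of a shift by 0.04 m and each number of a turn by 120 degrees. A row lasts 1/10 s, in which the tool goes at most 50 mm and 8.59 degrees, less where a joint would pass 70% of its speed; a pose out of reach is approached as far as the arm can. A call with a number of a shift or a turn outside -1 to 1 is refused whole. A call with a gripper value outside its range is refused whole. "hand" is the gripper's target within -1 to 1 (fully open at 1, half-way at 0, shut at -1), set as the call begins (left out, the last holds). The fingers move at their own pace and stop on an object; "squeeze" is the grip in N (left out, the last holds). Time passes only in rows, so rows that do not move let the fingers close. It gives the time, the measured TCP pose, the force and the opening at its end, in the units of the state.
- env.get_obs(): the state, without advancing time (a new reading comes with each control period).
- env.read_camera(name): name is "scene" or "side" or "wrist"; returns a dict with "frame" (480x640x3 uint8, red, green, blue), "fx", "fy", "cx", "cy" (pixels), "R" (3x3) and "t" (3): a world point X has camera coordinates R X + t. Camera axes: x right, y down, z forward; pixel columns grow to the right and rows downward; lengths in m; the calibration is good to about 2 mm. The wrist camera is an equidistant fisheye: a pixel r from the principal point sees the ray r / f radians off the axis. A picture is of the moment at which its call begins. There is no depth.
- env.sign_off(): hands the job in, once; it reports no verdict.
The state is a dict: "time_s": time; "qpos": joint angles; "joint_velocities": joint speeds; "effort": joint torques, N m; "tool_pos": TCP position; "tool_rot": TCP orientation; "force": force on the tool from outside, world axes, zero at the start; "wrist_torque": the same for the moment, N m; "grip_width": finger opening in m.
Only numpy, scipy, OpenCV 4.12 (cv2) and the standard library are available. Lean on these libraries where they do the work, as an engineer would, in place of code of your own. Each camera call takes 0.05 s, during which the arm holds its last target.

## Working session

There is one attempt and no reset: what is moved stays moved. The work goes in short steps, Python scripts to look and compute and a tool call to move; the robot and the scene stay as the last step left them, time stands still between calls to the robot, and variables do not carry over. Pictures are saved under pics/ and viewed, and the job is handed in when it is done.

Besides the shell and the picture viewer there is one more tool, called after "Request:" as a command line: name --argument value ..., lists and objects as JSON in quotes. drive_tool: Moves the arm, as the interface text tells. Shifts and turns lie within -1 to 1; 1 stands for 0.04 m of shift or 120 degrees of turn. Its arguments: {"type":"object","properties":{"increments":{"type":"array"},"hand":{"type":"number"},"squeeze":{"type":"number"}},"required":["increments"]}

```bash
mkdir -p pics; ls; python3 - <<'E'
from cell import env
import cv2,pickle
o=env.get_obs()
print({k:o[k] for k in("time_s","tool_pos","tool_rot","force","grip_width")})
for n in("scene","side","wrist"):
    c=env.read_camera(n); pickle.dump(c,open(f"pics/{n}0.pkl","wb"))
    cv2.imwrite(f"pics/{n}0.png",c["frame"][:,:,::-1]); print(n,c["fx"],c["cx"],c["cy"],c["R"],c["t"])
E
```

```text
pics
{'time_s': 0.0, 'tool_pos': array([0.26769905, 0.59172231, 0.22147598]), 'tool_rot': array([-176.65540878,   89.89156073, -110.99015106]), 'force': array([ 0.69998316,  0.15131985, -0.11173459]), 'grip_width': 0.0869132347929972}
scene 552.6867215088863 316.93194905757974 231.8874260487656 [[ 0.72225332 -0.69152969  0.01169712]
 [-0.50840821 -0.54231029 -0.66889509]
 [ 0.46890428  0.47716479 -0.74326478]] [-0.33736551  0.33381931  1.02811294]
side 462.0771447938003 321.4938529502861 235.28498088924263 [[ 0.99183928 -0.12479065 -0.0261179 ]
 [-0.07992138 -0.44895099 -0.88997504]
 [ 0.0993349   0.88479958 -0.45526067]] [-0.44996208  0.17183063  1.01571974]
wrist 371.64829954431775 327.60944503661517 239.85811614922326 [[ 0.41125413  0.91151659 -0.00274735]
 [ 0.87269457 -0.39286471  0.28993362]
 [ 0.26319996 -0.121634   -0.95704281]] [-0.64965444 -0.03607597  0.39079407]
```

View pics/scene0.png

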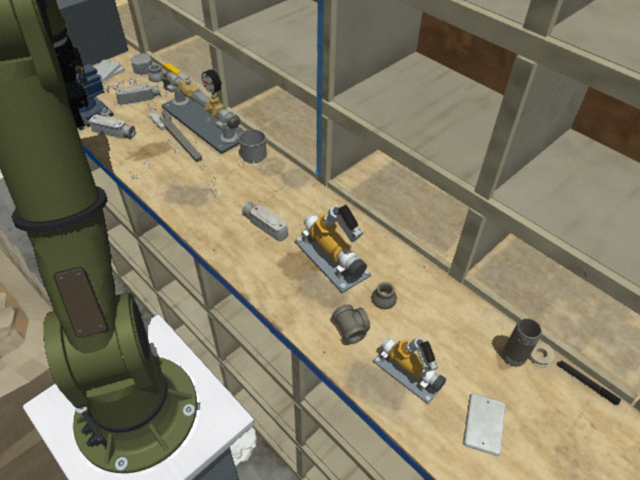

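View pics/side0.png

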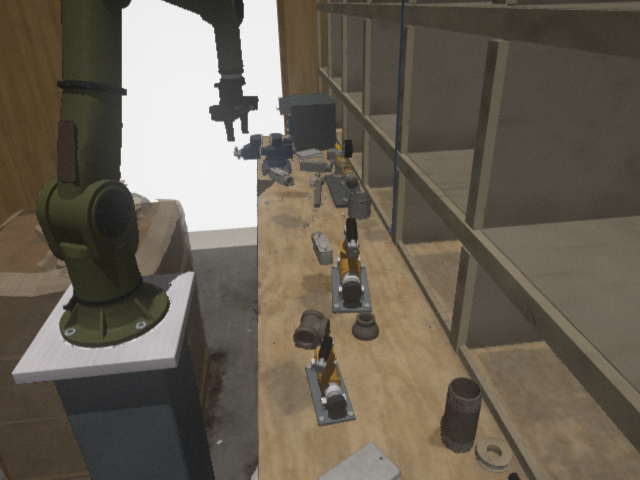

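View pics/wrist0.png

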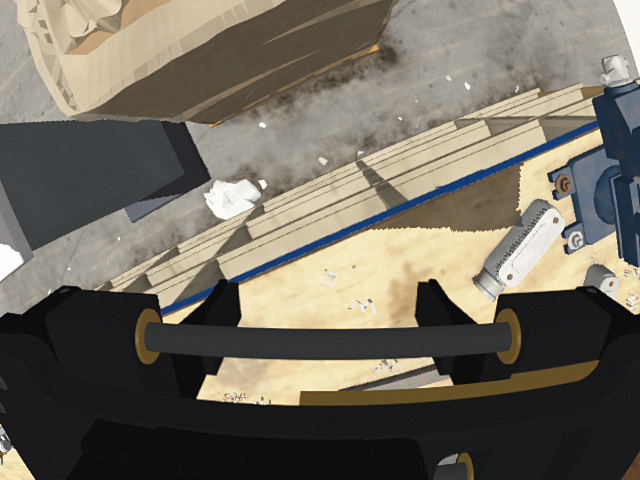

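Candidates in the scene view are the brass valve with crank at (333,245), a smaller look-alike at (410,365), and a gauge manifold at (205,105). The valve at (333,245) has the conduit to its left and the tee and reducer to its right, and it is the larger of the two. I'll check it in close crops.

```bash
python3 - <<'E'
import cv2
a=cv2.imread("pics/scene0.png")[190:310,270:390]; b=cv2.imread("pics/side0.png")[205:325,295:415]
cv2.imwrite("pics/crop0.png",cv2.hconcat([cv2.resize(x,(400,400),interpolation=cv2.INTER_CUBIC)for x in(a,b)]))
E
```

```text
(no output)
```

View pics/crop0.png

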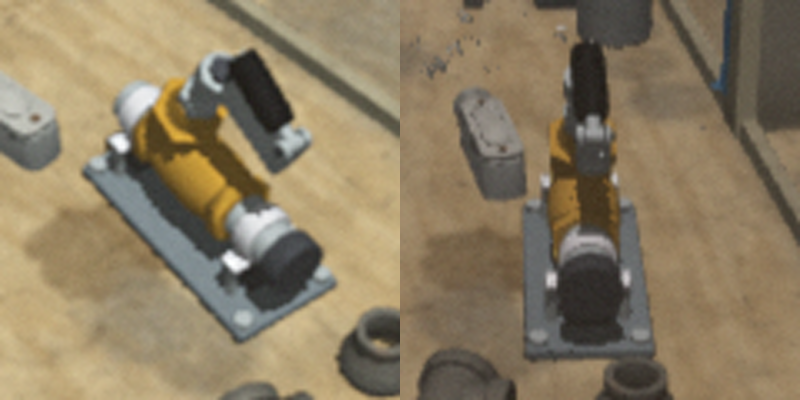

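The crops show the larger valve, with its plate corners visible. In the left crop the crank arm runs from the hub at about (210,80) to the ears at (293,135), with the black grip folded above it.

```bash
cat > h.py <<'E'
import numpy as np,pickle
from scipy.spatial.transform import Rotation as Ro
from scipy.optimize import least_squares
def ray(c,u,v):
    d=np.array([(u-c["cx"])/c["fx"],(v-c["cy"])/c["fy"],1.])
    R=c["R"];return -R.T@c["t"],R.T@d
def plane(c,u,v,z):
    o,d=ray(c,u,v);return o+d*(z-o[2])/d[2]
def tri(c1,p1,c2,p2):
    o1,d1=ray(c1,*p1);o2,d2=ray(c2,*p2)
    s=np.linalg.lstsq(np.c_[d1,-d2],o2-o1,rcond=None)[0]
    a,b=o1+s[0]*d1,o2+s[1]*d2
    return (a+b)/2,np.linalg.norm(a-b)
def proj(c,X):
    p=c["R"]@X+c["t"];return np.array([c["fx"]*p[0]/p[2]+c["cx"],c["fy"]*p[1]/p[2]+c["cy"]])
def load(n):return pickle.load(open(f"pics/{n}.pkl","rb"))
E
python3 - <<'E'
from h import *
a,b=load("scene0"),load("side0")
A=lambda x,y:(270+x*.3,190+y*.3); B=lambda x,y:(295+(x-400)*.3,205+y*.3)
for p in((83,166),(240,336),(335,280)): print("scene",plane(a,*A(*p),.01))
for p in((524,352),(655,352),(525,205),(632,203)): print("side",plane(b,*B(*p),.01))
print("ears top",tri(a,A(297,128),b,B(592,120)))
print("grip end tip",tri(a,A(245,60),b,B(586,42)))
E
```

```text
scene [0.49518255 0.10459714 0.01      ]
scene [ 0.47076224 -0.07508114  0.01      ]
scene [ 0.5502123  -0.08646111  0.01      ]
side [ 0.4670815  -0.07885445  0.01      ]
side [ 0.54970404 -0.09224198  0.01      ]
side [0.49436335 0.10181426 0.01      ]
side [0.57347118 0.09127524 0.01      ]
ears top (array([ 0.51431806, -0.06872337,  0.17076849]), np.float64(0.005184815622024041))
grip end tip (array([ 0.51637329, -0.02310681,  0.19860301]), np.float64(0.0021532222823522668))
```

```bash
python3 - <<'E'
import cv2
from h import *
a=cv2.imread("pics/scene0.png")[200:250,315:375]; b=cv2.imread("pics/side0.png")[212:262,330:380]
cv2.imwrite("pics/crop1.png",cv2.resize(a,(720,600),interpolation=cv2.INTER_CUBIC))
cv2.imwrite("pics/crop2.png",cv2.resize(b,(600,600),interpolation=cv2.INTER_CUBIC))
A=load("scene0")
for p in((320,182),(400,225),(465,275),(386,210)):print(p,plane(A,*p,0))
from cell import env
o=env.get_obs();R=Ro.from_euler("xyz",o["tool_rot"],degrees=True).as_matrix();print(R)
w=load("wrist0");print(w["R"]@R, w["R"]@o["tool_pos"]+w["t"])
E
```

```text
(320, 182) [0.68454957 0.21545411 0.        ]
(400, 225) [ 7.20700919e-01 -2.90243037e-02 -1.11022302e-16]
(465, 275) [ 0.71051478 -0.23052958  0.        ]
(386, 210) [0.73417563 0.02848005 0.        ]
[[-5.18526141e-04 -9.11149437e-01  4.12075763e-01]
 [-1.37602693e-03  4.12076078e-01  9.11148403e-01]
 [-9.99998919e-01 -9.45730802e-05 -1.46743838e-03]]
[[ 1.27983312e-03  9.00467926e-04  9.99998776e-01]
 [-2.89845227e-01 -9.57072738e-01  1.23276833e-03]
 [ 9.57072676e-01 -2.89846449e-01 -9.63897058e-04]] [-0.00069388  0.02934615  0.17707941]
```

View pics/crop1.png

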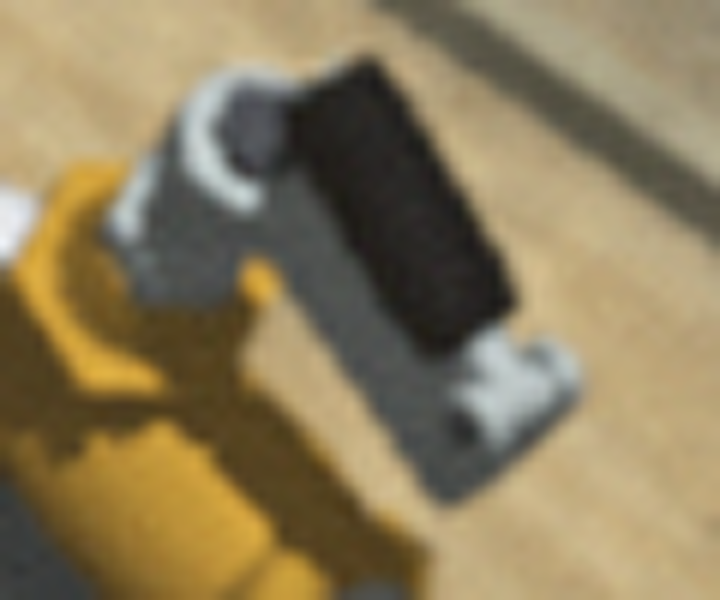

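View pics/crop2.png

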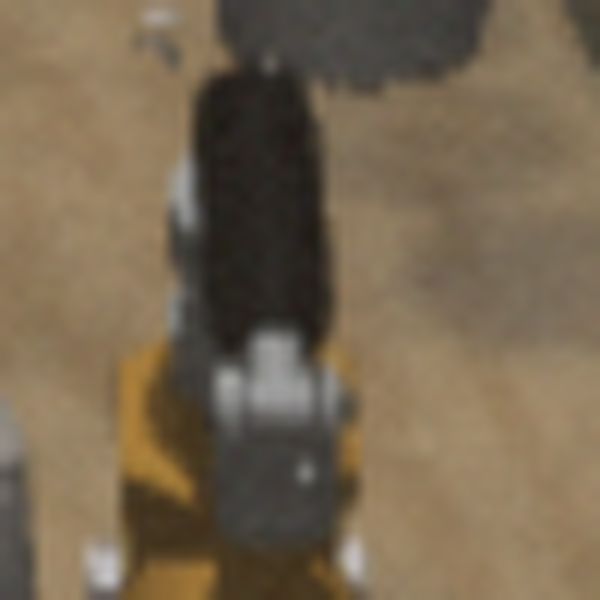

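```bash
cat >> h.py <<'E'
yb=np.radians(82.0)
bx=np.array([np.cos(yb),np.sin(yb),0]);by=np.array([-np.sin(yb),np.cos(yb),0])
zs=-bx*np.sin(.45)+np.array([0,0,np.cos(.45)])
ex=-bx*np.cos(.45)-np.array([0,0,np.sin(.45)])  # downhill direction, theta=0
ey=np.cross(zs,ex)
def model(h,th,f):
    x=np.cos(th)*ex+np.sin(th)*ey; y=np.cross(zs,x)
    pin=h+.065*x+.028*zs; g=-np.cos(f)*x+np.sin(f)*zs
    return x,y,pin,g
E
python3 - <<'E'
from h import *
a,b=load("scene0"),load("side0")
A=lambda x,y:np.array((315+x/12-.5,200+y/12-.5)); B=lambda x,y:np.array((330+x/12-.5,212+y/12-.5))
def res(p,full=False):
    h=np.array([p[0],p[1],.159]);x,y,pin,g=model(h,p[2],p[3])
    r=[proj(a,pin)-A(515,385),proj(a,pin+.038*g)-A(402,208),proj(a,h+.010*zs)-A(258,132),proj(b,pin)-B(280,390),proj(b,pin+.038*g)-B(262,210)]
    return np.concatenate(r)
s=least_squares(res,[.518,-.005,0,.2]);print(s.x,s.fun.round(2))
h=np.array([*s.x[:2],.159]);x,y,pin,g=model(h,*s.x[2:])
print("x",x,"y",y,"pin",pin,"mid",pin+.045*g,"tip",pin+.064*g,"zs",zs)
E
```

```text
[0.52138495 0.00688968 0.0688399  0.20709256] [-0.58  1.11 -0.62 -0.23 -0.33 -0.13  0.96  1.27  0.59 -0.46]
x [-0.05690507 -0.89914513 -0.43393531] y [ 0.99654266 -0.0775085   0.02991934] pin [ 0.51599113 -0.06361527  0.15600672] mid [ 0.51793703 -0.02800372  0.18344814] tip [ 0.51875863 -0.01296773  0.19503451] zs [-0.0605355  -0.43073248  0.9004471 ]
```

```bash
cat >> h.py <<'E'
def pose(o):return np.array(o["tool_pos"]),Ro.from_euler("xyz",o["tool_rot"],degrees=True)
def rows(p,r,p1,r1,n,nd=3):
    w=(r.inv()*r1).as_rotvec()/n; out=[]
    wd=np.round(np.degrees(w)/120,4)
    for i in range(n):
        tgt=np.array(p)+(p1-p)*0; 
        step=r.inv().apply((p1-p)/(n-i)); d=np.round(step/.04,nd)
        out.append([d.tolist(),wd.tolist()])
        p=p+r.apply(d*.04); r=r*Ro.from_rotvec(np.radians(wd*120))
    for i in range(0,n,10):print(str(out[i:i+10]).replace(" ",""))
    print("end",p.round(4),r.as_euler("xyz",degrees=True).round(2))
H=np.array([.52138,.00689,.159]);TH=.0688;F0=.207
E
python3 - <<'E'
from h import *
from cell import env
x,y,pin,g=model(H,TH,F0)
r1=Ro.from_matrix(np.c_[-zs,np.cross(y,-zs),y]) 
p,r=pose(env.get_obs())
p1=pin+.045*g+(.1-.019)*zs
print(p1,r1.as_euler("xyz",degrees=True))
rm=r
rows(p,r,p1+[0,0,.03],r1,24,2)
E
```

```text
[ 0.51302816 -0.06289014  0.25638103] [86.05805037 64.21689922 82.        ]
[[[-0.07,-0.51,-0.52],[0.0238,-0.006,0.0074]],[[-0.08,-0.54,-0.49],[0.0238,-0.006,0.0074]],[[-0.1,-0.56,-0.46],[0.0238,-0.006,0.0074]],[[-0.11,-0.58,-0.43],[0.0238,-0.006,0.0074]],[[-0.12,-0.6,-0.4],[0.0238,-0.006,0.0074]],[[-0.14,-0.62,-0.37],[0.0238,-0.006,0.0074]],[[-0.15,-0.63,-0.33],[0.0238,-0.006,0.0074]],[[-0.17,-0.65,-0.3],[0.0238,-0.006,0.0074]],[[-0.18,-0.66,-0.27],[0.0238,-0.006,0.0074]],[[-0.19,-0.67,-0.23],[0.0238,-0.006,0.0074]]]
[[[-0.21,-0.67,-0.2],[0.0238,-0.006,0.0074]],[[-0.22,-0.68,-0.16],[0.0238,-0.006,0.0074]],[[-0.23,-0.68,-0.12],[0.0238,-0.006,0.0074]],[[-0.24,-0.68,-0.08],[0.0238,-0.006,0.0074]],[[-0.25,-0.68,-0.05],[0.0238,-0.006,0.0074]],[[-0.27,-0.68,-0.01],[0.0238,-0.006,0.0074]],[[-0.28,-0.68,0.03],[0.0238,-0.006,0.0074]],[[-0.29,-0.67,0.06],[0.0238,-0.006,0.0074]],[[-0.29,-0.66,0.1],[0.0238,-0.006,0.0074]],[[-0.3,-0.65,0.14],[0.0238,-0.006,0.0074]]]
[[[-0.31,-0.64,0.17],[0.0238,-0.006,0.0074]],[[-0.32,-0.62,0.21],[0.0238,-0.006,0.0074]],[[-0.33,-0.61,0.24],[0.0238,-0.006,0.0074]],[[-0.33,-0.59,0.28],[0.0238,-0.006,0.0074]]]
end [ 0.513  -0.0628  0.2863] [85.9  64.29 81.77]
```

Request:
drive_tool --increments '[[[-0.07, -0.51, -0.52], [0.0238, -0.006, 0.0074]], [[-0.08, -0.54, -0.49], [0.0238, -0.006, 0.0074]], [[-0.1, -0.56, -0.46], [0.0238, -0.006, 0.0074]], [[-0.11, -0.58, -0.43], [0.0238, -0.006, 0.0074]], [[-0.12, -0.6, -0.4], [0.0238, -0.006, 0.0074]], [[-0.14, -0.62, -0.37], [0.0238, -0.006, 0.0074]], [[-0.15, -0.63, -0.33], [0.0238, -0.006, 0.0074]], [[-0.17, -0.65, -0.3], [0.0238, -0.006, 0.0074]], [[-0.18, -0.66, -0.27], [0.0238, -0.006, 0.0074]], [[-0.19, -0.67, -0.23], [0.0238, -0.006, 0.0074]]]'

```text
time_s: 1.15
tool_pos: [0.3706, 0.3177, 0.2491]
tool_rot: [65.3, 78.6, 102.2]
force: [0.4, 0.1, 0.4]
grip_width: 0.0871
```

Request:
drive_tool --increments '[[[-0.21, -0.67, -0.2], [0.0238, -0.006, 0.0074]], [[-0.22, -0.68, -0.16], [0.0238, -0.006, 0.0074]], [[-0.23, -0.68, -0.12], [0.0238, -0.006, 0.0074]], [[-0.24, -0.68, -0.08], [0.0238, -0.006, 0.0074]], [[-0.25, -0.68, -0.05], [0.0238, -0.006, 0.0074]], [[-0.27, -0.68, -0.01], [0.0238, -0.006, 0.0074]], [[-0.28, -0.68, 0.03], [0.0238, -0.006, 0.0074]], [[-0.29, -0.67, 0.06], [0.0238, -0.006, 0.0074]], [[-0.29, -0.66, 0.1], [0.0238, -0.006, 0.0074]], [[-0.3, -0.65, 0.14], [0.0238, -0.006, 0.0074]]]'

```text
time_s: 2.15
tool_pos: [0.4724, 0.0455, 0.2758]
tool_rot: [79.9, 68.0, 87.6]
force: [0.9, -0.5, -0.5]
grip_width: 0.0871
```

Request:
drive_tool --increments '[[[-0.31, -0.64, 0.17], [0.0238, -0.006, 0.0074]], [[-0.32, -0.62, 0.21], [0.0238, -0.006, 0.0074]], [[-0.33, -0.61, 0.24], [0.0238, -0.006, 0.0074]], [[-0.33, -0.59, 0.28], [0.0238, -0.006, 0.0074]], [[0, 0, 0], [0, 0, 0]], [[0, 0, 0], [0, 0, 0]]]'

```text
time_s: 2.75
tool_pos: [0.5129, -0.0629, 0.2859]
tool_rot: [86.0, 64.2, 81.8]
force: [0.5, 0.5, -0.5]
grip_width: 0.0873
```

```bash
cat > snap.py <<'E'
import sys,cv2,pickle
from cell import env
tag=sys.argv[1]
for n in sys.argv[2:]:
    c=env.read_camera(n); pickle.dump(c,open(f"pics/{n}{tag}.pkl","wb")); cv2.imwrite(f"pics/{n}{tag}.png",c["frame"][:,:,::-1])
o=env.get_obs();print(o["time_s"],o["tool_pos"].round(4),o["tool_rot"].round(2),o["force"].round(1),o["grip_width"],o["qpos"].round(1))
E
python3 snap.py 1 wrist
```

```text
2.8 [ 0.5128 -0.0617  0.286 ] [85.97 64.18 81.9 ] [1.2 0.4 0.2] 0.08687081730483516 [-20.7   4.   44.6  98.3 -27.6  86.9  23.4]
```

View pics/wrist1.png

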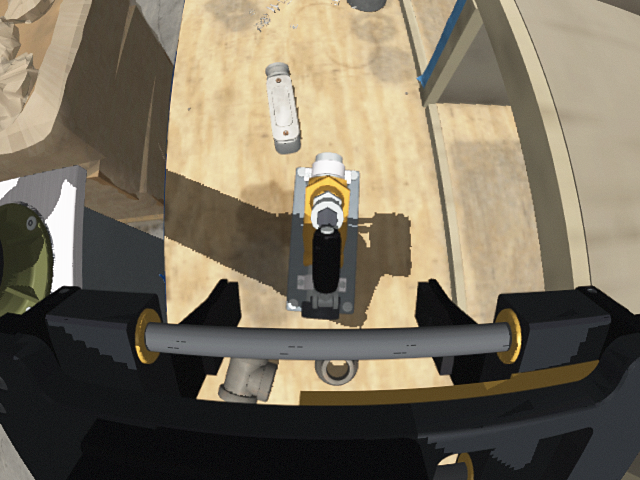

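```bash
cat >> h.py <<'E'
def fproj(c,X):
    p=c["R"]@X+c["t"];t=np.arctan2(np.hypot(p[0],p[1]),p[2]);n=p[:2]/np.hypot(p[0],p[1])
    return np.array([c["cx"],c["cy"]])+c["fx"]*t*n
E
python3 - <<'E'
from h import *
import cv2
c=load("wrist1");x,y,pin,g=model(H,TH,F0)
im=c["frame"][:,:,::-1].copy()
im=cv2.resize(im[170:330,270:390],(720,960),interpolation=cv2.INTER_CUBIC)
for n,X in dict(pin=pin,mid=pin+.038*g,tip=pin+.063*g,nut=H+.01*zs,g0=pin+.013*g,l=pin+.038*g+.011*y,r=pin+.038*g-.011*y).items():
    q=fproj(c,X);print(n,q.round(1)); cv2.circle(im,tuple(int(v) for v in (q-[270,170]+.5)*6),4,(0,0,255),-1)
cv2.imwrite("pics/ov1.png",im[200:800])
E
```

```text
pin [326.  300.2]
mid [325.9 261.5]
tip [325.8 232.9]
nut [325.9 218.7]
g0 [326.  287.6]
l [340.1 261.5]
r [311.7 261.5]
```

View pics/ov1.png

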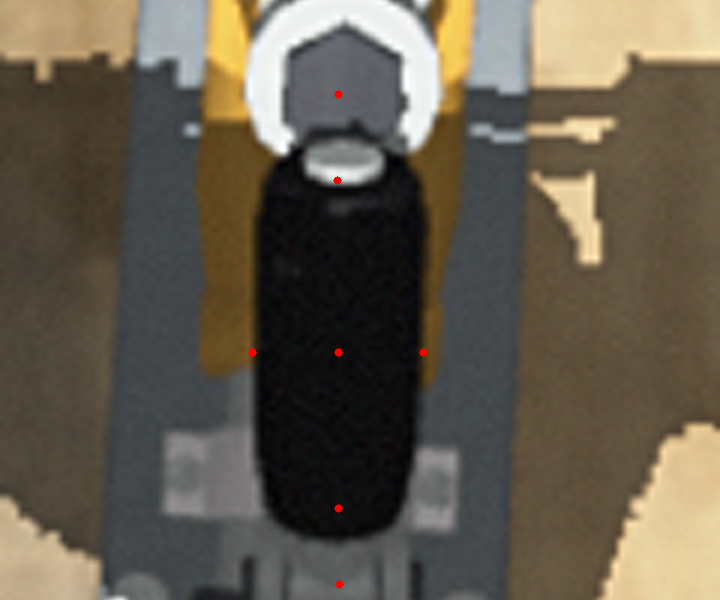

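```bash
python3 - <<'E'
from h import *
from cell import env
x,y,pin,g=model(H,TH,F0)
r1=Ro.from_matrix(np.c_[-zs,np.cross(y,-zs),y])
p,r=pose(env.get_obs())
rows(p,r,pin+.045*g-.019*zs,r1,10,2)
# fold arc in tool frame from F0 to 1.58, 15 rows
fs=np.linspace(F0,1.58,16); P=[model(H,TH,f)[3]*.045 for f in fs]
print([ (r1.inv().apply(P[i+1]-P[i])/.04).round(2).tolist() for i in range(15)])
E
```

```text
[[[0.32,-0.03,-0.0],[-0.0,0.0,-0.0]],[[0.31,-0.04,-0.0],[-0.0,0.0,-0.0]],[[0.32,-0.03,-0.0],[-0.0,0.0,-0.0]],[[0.31,-0.04,-0.0],[-0.0,0.0,-0.0]],[[0.32,-0.03,-0.0],[-0.0,0.0,-0.0]],[[0.31,-0.04,-0.0],[-0.0,0.0,-0.0]],[[0.32,-0.03,-0.0],[-0.0,0.0,-0.0]],[[0.31,-0.04,-0.01],[-0.0,0.0,-0.0]],[[0.32,-0.03,-0.0],[-0.0,0.0,-0.0]],[[0.31,-0.04,-0.01],[-0.0,0.0,-0.0]]]
end [ 0.5189 -0.0199  0.1665] [85.97 64.18 81.9 ]
[[-0.1, -0.03, 0.0], [-0.1, -0.03, -0.0], [-0.09, -0.04, -0.0], [-0.09, -0.05, 0.0], [-0.08, -0.06, -0.0], [-0.08, -0.07, 0.0], [-0.07, -0.07, -0.0], [-0.06, -0.08, -0.0], [-0.06, -0.09, 0.0], [-0.05, -0.09, -0.0], [-0.04, -0.09, 0.0], [-0.03, -0.1, 0.0], [-0.02, -0.1, -0.0], [-0.01, -0.1, 0.0], [-0.0, -0.1, -0.0]]
```

Request:
drive_tool --increments '[[[0.32, -0.03, 0], [0, 0, 0]], [[0.31, -0.04, 0], [0, 0, 0]], [[0.32, -0.03, 0], [0, 0, 0]], [[0.31, -0.04, 0], [0, 0, 0]], [[0.32, -0.03, 0], [0, 0, 0]], [[0.31, -0.04, 0], [0, 0, 0]], [[0.32, -0.03, 0], [0, 0, 0]], [[0.31, -0.04, 0], [0, 0, 0]], [[0.32, -0.03, 0], [0, 0, 0]], [[0.31, -0.04, 0], [0, 0, 0]]]' --hand 1

```text
time_s: 3.8
tool_pos: [0.5202, -0.0204, 0.1658]
tool_rot: [85.9, 64.2, 81.7]
force: [-0.3, 0.7, -0.0]
grip_width: 0.0872
```

Request:
drive_tool --increments '[[[0, 0, 0], [0, 0, 0]], [[0, 0, 0], [0, 0, 0]], [[0, 0, 0], [0, 0, 0]], [[0, 0, 0], [0, 0, 0]], [[0, 0, 0], [0, 0, 0]], [[0, 0, 0], [0, 0, 0]], [[0, 0, 0], [0, 0, 0]], [[0, 0, 0], [0, 0, 0]]]' --hand -1 --squeeze 12

```text
time_s: 4.6
tool_pos: [0.5202, -0.0208, 0.1669]
tool_rot: [85.8, 64.2, 81.7]
force: [-0.4, -0.3, -0.2]
grip_width: 0.0309
```

```bash
python3 snap.py 2 wrist
```

```text
4.65 [ 0.5202 -0.0208  0.1669] [85.84 64.2  81.72] [0.1 0.5 0.2] 0.027284283651197064 [-22.    8.7  42.5 108.4 -32.4  74.   28. ]
```

View pics/wrist2.png

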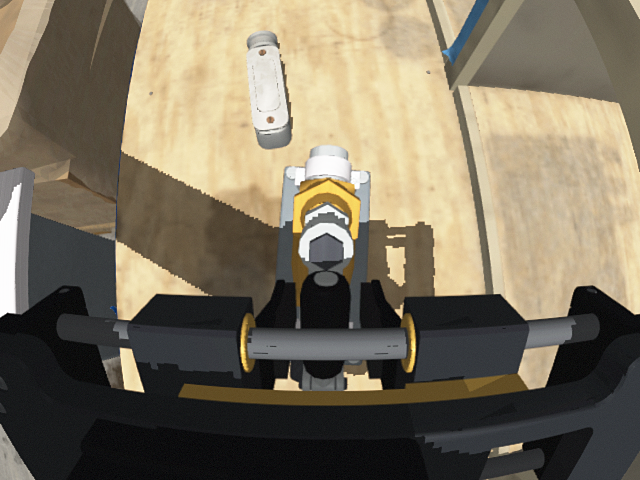

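The fingers straddle the grip, whose end shows at about (325,280) between pads at x≈285 and 378. They are still closing.

Request:
drive_tool --increments '[[[0, 0, 0], [0, 0, 0]], [[0, 0, 0], [0, 0, 0]], [[0, 0, 0], [0, 0, 0]]]'

```text
time_s: 4.95
tool_pos: [0.5195, -0.0206, 0.1666]
tool_rot: [86.0, 64.2, 81.9]
force: [-3.6, 0.3, 1.9]
grip_width: 0.0219
```

Request:
drive_tool --increments '[[[-0.1, -0.03, 0], [0, 0, 0]], [[-0.1, -0.03, 0], [0, 0, 0]], [[-0.09, -0.04, 0], [0, 0, 0]], [[-0.09, -0.05, 0], [0, 0, 0]], [[-0.08, -0.06, 0], [0, 0, 0]]]'

```text
time_s: 5.45
tool_pos: [0.5182, -0.0355, 0.18]
tool_rot: [86.0, 64.1, 81.9]
force: [-3.1, 4.6, -2.6]
grip_width: 0.0218
```

Small forces, and the grip is held at 21.8 mm. I'll continue the arc.

Request:
drive_tool --increments '[[[-0.08, -0.07, 0], [0, 0, 0]], [[-0.07, -0.07, 0], [0, 0, 0]], [[-0.06, -0.08, 0], [0, 0, 0]], [[-0.06, -0.09, 0], [0, 0, 0]], [[-0.05, -0.09, 0], [0, 0, 0]], [[-0.04, -0.09, 0], [0, 0, 0]], [[-0.03, -0.1, 0], [0, 0, 0]], [[-0.02, -0.1, 0], [0, 0, 0]], [[-0.01, -0.1, 0], [0, 0, 0]], [[0, -0.1, 0], [0, 0, 0]]]'

```text
time_s: 6.45
tool_pos: [0.5169, -0.0749, 0.1821]
tool_rot: [85.4, 64.0, 81.3]
force: [-3.4, 3.5, 6.8]
grip_width: 0.0215
```

```bash
python3 snap.py 3 wrist scene side; python3 - <<'E'
import cv2
a=cv2.imread("pics/scene3.png")[170:270,295:395]; b=cv2.imread("pics/side3.png")[180:280,300:400]
cv2.imwrite("pics/crop3.png",cv2.hconcat([cv2.resize(x,(400,400),interpolation=cv2.INTER_CUBIC)for x in(a,b)]))
E
```

```text
6.6 [ 0.5168 -0.0758  0.1819] [85.38 64.08 81.27] [-2.3  3.5  6.8] 0.02141885820272647 [-17.6  10.6  45.  105.2 -32.7  78.5  33.2]
```

View pics/crop3.png

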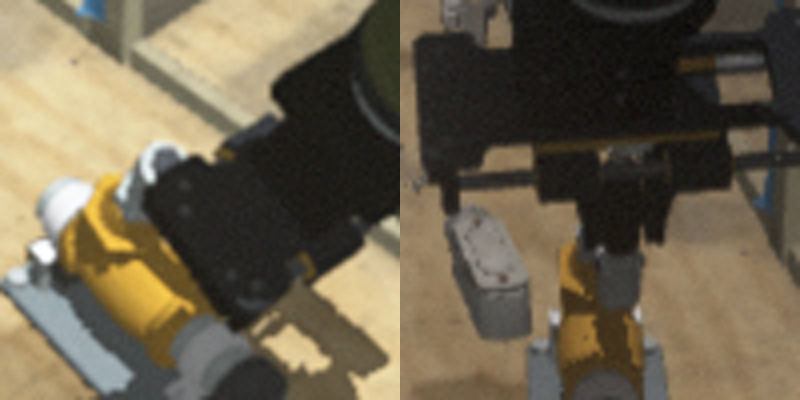

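View pics/wrist3.png

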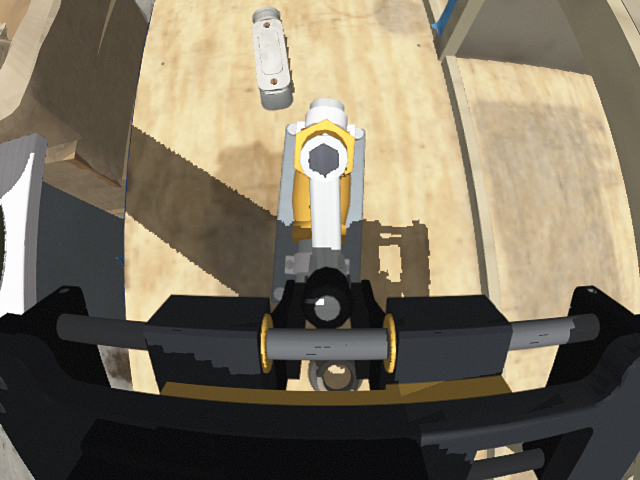

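```bash
python3 - <<'E'
from h import *
import cv2
c=load("wrist3")
H2=H
for f in(1.45,1.57,1.6):
    x,y,pin,g=model(H,TH,f); print(f,fproj(c,pin+.064*g).round(1))
print("nut",fproj(c,H+.01*zs),"pin",fproj(c,pin))
im=c["frame"][:,:,::-1][130:350,250:400]
cv2.imwrite("pics/w3.png",cv2.resize(im,(408,600),interpolation=cv2.INTER_CUBIC))
E
```

```text
1.45 [320.3 326.5]
1.57 [320.4 343.6]
1.6 [320.4 347.6]
nut [322.04510364 159.40939998] pin [321.91795974 280.98875599]
```

View pics/w3.png

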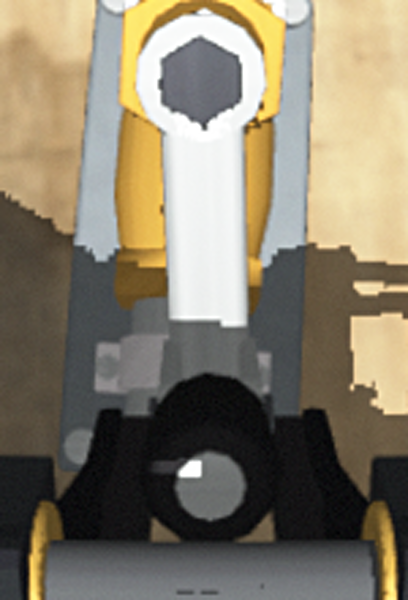

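The grip's end cap is at (327,309), where about (320,344) would be square. So the fold is only about 1.3 rad, and the pads slipped along the grip. I'll open slightly, tilt the tool to align with the grip, regrasp more firmly and rotate about the pin.

```bash
cat >> h.py <<'E'
H=H+.0012*np.array([.9965,-.0775,.03]);TH=.09
def tr(th,f,d,h=None,zoff=0):
    # tool coaxial with grip at fold f, TCP d from the pin
    x,y,pin,g=model(H if h is None else h,th,f)
    return pin+d*g,Ro.from_matrix(np.c_[-g,np.cross(y,-g),y])
E
python3 - <<'E'
from h import *
from cell import env
c=load("wrist3")
for f in(1.25,1.3,1.35,1.4):
    x,y,pin,g=model(H,TH,f); print(f,fproj(c,pin+.064*g).round(1))
p,r=pose(env.get_obs())
p1,r1=tr(TH,1.32,.026)
rows(p,r,p1,r1,4,2)
rows(p1,r1,*tr(TH,1.60,.026),5,2)
E
```

```text
1.25 [325.8 294.6]
1.3 [326.  302.8]
1.35 [326.2 310.9]
1.4 [326.4 318.8]
[[[0.02,0.04,-0.0],[-0.0026,0.0004,-0.0302]],[[0.02,0.04,-0.0],[-0.0026,0.0004,-0.0302]],[[0.01,0.04,-0.0],[-0.0026,0.0004,-0.0302]],[[0.02,0.04,-0.0],[-0.0026,0.0004,-0.0302]]]
end [ 0.5173 -0.0688  0.1815] [78.74 78.48 75.63]
[[[0.01,-0.04,0.0],[0.0,-0.0,0.0267]],[[0.0,-0.04,0.0],[0.0,-0.0,0.0267]],[[0.0,-0.03,0.0],[0.0,-0.0,0.0267]],[[-0.0,-0.04,0.0],[0.0,-0.0,0.0267]],[[-0.0,-0.03,0.0],[0.0,-0.0,0.0267]]]
end [ 0.517  -0.0756  0.179 ] [85.13 62.57 82.32]
```

Request:
drive_tool --increments '[[[0, 0, 0], [0, 0, 0]], [[0, 0, 0], [0, 0, 0]], [[0, 0, 0], [0, 0, 0]], [[0.02, 0.04, 0], [-0.0026, 0, -0.03]], [[0.02, 0.04, 0], [-0.0026, 0, -0.03]], [[0.01, 0.04, 0], [-0.0026, 0, -0.03]], [[0.02, 0.04, 0], [-0.0026, 0, -0.03]], [[0, 0, 0], [0, 0, 0]]]' --hand -0.15

```text
time_s: 7.4
tool_pos: [0.5167, -0.0661, 0.1796]
tool_rot: [78.4, 78.4, 75.6]
force: [-0.9, 0.4, -0.2]
grip_width: 0.0374
```

Request:
drive_tool --increments '[[[0, 0, 0], [0, 0, 0]], [[0, 0, 0], [0, 0, 0]], [[0, 0, 0], [0, 0, 0]], [[0, 0, 0], [0, 0, 0]], [[0, 0, 0], [0, 0, 0]]]' --hand -1 --squeeze 25

```text
time_s: 7.9
tool_pos: [0.5161, -0.0698, 0.1789]
tool_rot: [78.7, 78.5, 75.5]
force: [1.9, -1.3, -0.7]
grip_width: 0.0212
```

Request:
drive_tool --increments '[[[0.01, -0.04, 0], [0, 0, 0.0267]], [[0, -0.04, 0], [0, 0, 0.0267]], [[0, -0.03, 0], [0, 0, 0.0267]], [[0, -0.04, 0], [0, 0, 0.0267]], [[0, -0.03, 0], [0, 0, 0.0267]], [[0, 0, 0], [0, 0, 0]]]'

```text
time_s: 8.5
tool_pos: [0.5154, -0.0751, 0.1764]
tool_rot: [85.5, 62.4, 82.5]
force: [0.1, 2.6, 3.3]
grip_width: 0.0213
```

```bash
python3 snap.py 4 wrist; python3 - <<'E'
from h import *
import cv2
c=load("wrist4")
for f in(1.4,1.5,1.57,1.6):
    x,y,pin,g=model(H,TH,f); print(f,fproj(c,pin+.064*g).round(1))
print("nut",fproj(c,H+.01*zs),"pin",fproj(c,pin))
im=c["frame"][:,:,::-1][130:380,250:400]
cv2.imwrite("pics/w4.png",cv2.resize(im,(360,600),interpolation=cv2.INTER_CUBIC))
E
```

```text
8.55 [ 0.5154 -0.075   0.1764] [85.45 62.55 82.56] [-0.5  1.6  2. ] 0.021542474225397384 [-16.9  12.1  45.5 105.2 -34.7  79.6  36.4]
1.4 [330.6 315.7]
1.5 [330.6 331.6]
1.57 [330.6 342. ]
1.6 [330.6 346.2]
nut [329.71818952 156.98619162] pin [329.95955139 281.00585022]
```

View pics/w4.png

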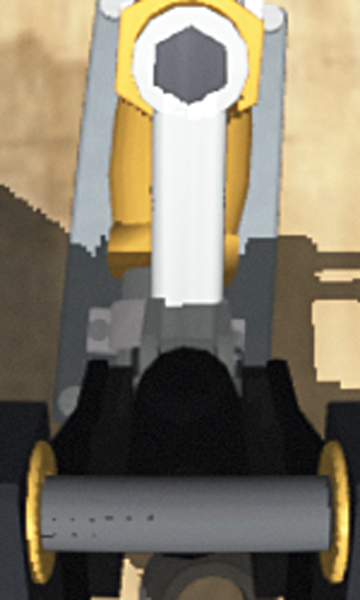

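The end cap is now hidden behind the rod (rows 328–360), which matches the predicted row of about 346 for fold 1.6. The pads are seated at 21.5 mm. Next I'll work out the circle in tool axes.

```bash
cat > circ.py <<'E'
import numpy as np,sys
i0,n=int(sys.argv[1]),int(sys.argv[2])
out=[]
P=lambda i:np.array([-.016*i/48,-.065*np.cos(np.radians(7.5*i)),.065*np.sin(np.radians(7.5*i))])/.04
for i in range(i0,i0+n): out.append([(P(i+1).round(2)-P(i).round(2)).round(2).tolist(),[0,0,0]])
print(str(out).replace(" ",""))
E
for i in 0 10 20 30 40;do python3 circ.py $i 10;done
python3 - <<'E'
from h import *
from cell import env
p,r=pose(env.get_obs());p1,r1=tr(TH,1.57,.026);print(p,p1,r1.inv().apply(p-p1)*1000,np.degrees((r.inv()*r1).as_rotvec())/120)
E
```

```text
[[[-0.01,0.01,0.21],[0,0,0]],[[-0.01,0.04,0.21],[0,0,0]],[[0.0,0.07,0.2],[0,0,0]],[[-0.01,0.09,0.19],[0,0,0]],[[-0.01,0.12,0.18],[0,0,0]],[[-0.01,0.14,0.16],[0,0,0]],[[-0.01,0.16,0.14],[0,0,0]],[[-0.01,0.18,0.12],[0,0,0]],[[-0.01,0.19,0.09],[0,0,0]],[[0.0,0.2,0.07],[0,0,0]]]
[[[-0.01,0.21,0.04],[0,0,0]],[[-0.01,0.21,0.01],[0,0,0]],[[-0.01,0.21,-0.01],[0,0,0]],[[-0.01,0.21,-0.04],[0,0,0]],[[0.0,0.2,-0.07],[0,0,0]],[[-0.01,0.19,-0.09],[0,0,0]],[[-0.01,0.18,-0.12],[0,0,0]],[[-0.01,0.16,-0.14],[0,0,0]],[[-0.01,0.14,-0.16],[0,0,0]],[[-0.01,0.12,-0.18],[0,0,0]]]
[[[-0.01,0.09,-0.19],[0,0,0]],[[0.0,0.07,-0.2],[0,0,0]],[[-0.01,0.04,-0.21],[0,0,0]],[[-0.01,0.01,-0.21],[0,0,0]],[[-0.01,-0.01,-0.21],[0,0,0]],[[-0.01,-0.04,-0.21],[0,0,0]],[[0.0,-0.07,-0.2],[0,0,0]],[[-0.01,-0.09,-0.19],[0,0,0]],[[-0.01,-0.12,-0.18],[0,0,0]],[[-0.01,-0.14,-0.16],[0,0,0]]]
[[[-0.01,-0.16,-0.14],[0,0,0]],[[-0.01,-0.18,-0.12],[0,0,0]],[[-0.01,-0.19,-0.09],[0,0,0]],[[0.0,-0.2,-0.07],[0,0,0]],[[-0.01,-0.21,-0.04],[0,0,0]],[[-0.01,-0.21,-0.01],[0,0,0]],[[-0.01,-0.21,0.01],[0,0,0]],[[-0.01,-0.21,0.04],[0,0,0]],[[0.0,-0.2,0.07],[0,0,0]],[[-0.01,-0.19,0.09],[0,0,0]]]
[[[-0.01,-0.18,0.12],[0,0,0]],[[-0.01,-0.16,0.14],[0,0,0]],[[-0.01,-0.14,0.16],[0,0,0]],[[-0.01,-0.12,0.18],[0,0,0]],[[-0.01,-0.09,0.19],[0,0,0]],[[0.0,-0.07,0.2],[0,0,0]],[[-0.01,-0.04,0.21],[0,0,0]],[[-0.01,-0.01,0.21],[0,0,0]],[[-0.01,0.01,0.21],[0,0,0]],[[-0.01,0.04,0.21],[0,0,0]]]
[ 0.51537151 -0.07498956  0.17643576] [ 0.51698017 -0.07498185  0.17951077] [ 2.66929532 -1.39453007 -1.72443811] [-0.00084461 -0.00090912 -0.0143829 ]
```

Request:
drive_tool --increments '[[[-0.01, 0.01, 0.1], [0, 0, -0.007]], [[0, 0, 0.11], [0, 0, -0.007]], [[-0.01, 0.04, 0.21], [0, 0, 0]], [[0, 0.07, 0.2], [0, 0, 0]], [[-0.01, 0.09, 0.19], [0, 0, 0]], [[-0.01, 0.12, 0.18], [0, 0, 0]]]' --squeeze 15

```text
time_s: 9.15
tool_pos: [0.5558, -0.0662, 0.1852]
tool_rot: [85.1, 64.3, 82.2]
force: [-4.7, 0.5, 1.6]
grip_width: 0.0216
```

```bash
cat > chk.py <<'E'
from h import *
from cell import env
import sys
o=env.get_obs();p,r=pose(o)
x0,y0=model(H,TH,1.57)[:2]
d=p+.019*zs-H; F=o["force"]; h=d@zs; 
q=d-h*zs; a=np.arctan2(q@y0,q@x0); R=np.linalg.norm(q); e=q/R; t=np.cross(zs,e)
print("t",o["time_s"],"phi deg",np.degrees(a).round(1),"R",R.round(4),"h",h.round(4),"F rad/tan/ax",np.array([F@e,F@t,F@zs]).round(1),"tau",o["wrist_torque"].round(2),"w",o["grip_width"].round(4),"q",o["qpos"].round(0))
E
python3 chk.py
```

```text
Traceback (most recent call last):
  File "chk.py", line 8, in <module>
    print("t",o["time_s"],"phi deg",np.degrees(a).round(1),"R",R.round(4),"h",h.round(4),"F rad/tan/ax",np.array([F@e,F@t,F@zs]).round(1),"tau",o["wrist_torque"].round(2),"w",o["grip_width"].round(4),"q",o["qpos"].round(0))
                                                                                                                                                                               ^^^^^^^^^^^^^^^^^^^^^
AttributeError: 'float' object has no attribute 'round'
```

Forces are small, so I'll continue the circle (rows 5–19).

```bash
sed -i 's/o\["grip_width"\].round(4)/round(float(o["grip_width"]),4)/' chk.py; python3 chk.py
```

```text
t 9.15 phi deg 35.8 R 0.0657 h 0.072 F rad/tan/ax [-3.5 -3.2  1.5] tau [-0.31  1.33  0.63] w 0.0216 q [-18.  16.  45. 100. -36.  80.  34.]
```

Request:
drive_tool --increments '[[[-0.01, 0.14, 0.16], [0, 0, 0]], [[-0.01, 0.16, 0.14], [0, 0, 0]], [[-0.01, 0.18, 0.12], [0, 0, 0]], [[-0.01, 0.19, 0.09], [0, 0, 0]], [[0, 0.2, 0.07], [0, 0, 0]]]'

```text
time_s: 9.65
tool_pos: [0.5803, -0.0373, 0.2026]
tool_rot: [84.9, 64.3, 82.0]
force: [-3.4, -1.7, 0.9]
grip_width: 0.0216
```

```bash
python3 chk.py
```

```text
t 9.65 phi deg 73.1 R 0.0647 h 0.0737 F rad/tan/ax [-2.8 -2.2  1.8] tau [-1.19  1.09  0.42] w 0.0216 q [-20.  16.  44.  97. -36.  81.  30.]
```

Request:
drive_tool --increments '[[[-0.01, 0.21, 0.04], [0, 0, 0]], [[-0.01, 0.21, 0.01], [0, 0, 0]], [[-0.01, 0.21, -0.01], [0, 0, 0]], [[-0.01, 0.21, -0.04], [0, 0, 0]], [[0, 0.2, -0.07], [0, 0, 0]], [[-0.01, 0.19, -0.09], [0, 0, 0]], [[-0.01, 0.18, -0.12], [0, 0, 0]], [[-0.01, 0.16, -0.14], [0, 0, 0]], [[-0.01, 0.14, -0.16], [0, 0, 0]], [[-0.01, 0.12, -0.18], [0, 0, 0]]]'

```text
time_s: 10.65
tool_pos: [0.5518, 0.0305, 0.2372]
tool_rot: [84.8, 64.2, 82.0]
force: [4.5, 1.8, -0.1]
grip_width: 0.0212
```

```bash
python3 chk.py
```

```text
t 10.65 phi deg 151.3 R 0.0641 h 0.0774 F rad/tan/ax [ 3.7 -2.9 -1.1] tau [-0.29 -0.82 -0.45] w 0.0212 q [-28.   7.  42. 101. -31.  78.  19.]
```

Request:
drive_tool --increments '[[[-0.01, 0.09, -0.19], [0, 0, 0]], [[0, 0.07, -0.2], [0, 0, 0]], [[-0.01, 0.04, -0.21], [0, 0, 0]], [[-0.01, 0.01, -0.21], [0, 0, 0]], [[-0.01, -0.01, -0.21], [0, 0, 0]], [[-0.01, -0.04, -0.21], [0, 0, 0]], [[0, -0.07, -0.2], [0, 0, 0]], [[-0.01, -0.09, -0.19], [0, 0, 0]], [[-0.01, -0.12, -0.18], [0, 0, 0]], [[-0.01, -0.14, -0.16], [0, 0, 0]]]'

```text
time_s: 11.65
tool_pos: [0.4718, 0.0219, 0.2313]
tool_rot: [85.1, 64.3, 82.2]
force: [0.2, 1.0, 4.8]
grip_width: 0.0216
```

```bash
python3 chk.py
```

```text
t 11.65 phi deg -131.5 R 0.065 h 0.0807 F rad/tan/ax [ 1.7 -2.5  3.9] tau [-0.09  0.15  0.03] w 0.0216 q [-29.  -5.  41. 111. -23.  76.  15.]
```

Request:
drive_tool --increments '[[[-0.01, -0.16, -0.14], [0, 0, 0]], [[-0.01, -0.18, -0.12], [0, 0, 0]], [[-0.01, -0.19, -0.09], [0, 0, 0]], [[0, -0.2, -0.07], [0, 0, 0]], [[-0.01, -0.21, -0.04], [0, 0, 0]], [[-0.01, -0.21, -0.01], [0, 0, 0]], [[-0.01, -0.21, 0.01], [0, 0, 0]], [[-0.01, -0.21, 0.04], [0, 0, 0]], [[0, -0.2, 0.07], [0, 0, 0]], [[-0.01, -0.19, 0.09], [0, 0, 0]]]'

```text
time_s: 12.65
tool_pos: [0.4607, -0.0485, 0.2005]
tool_rot: [84.8, 64.2, 81.9]
force: [4.9, 4.3, 4.6]
grip_width: 0.0215
```

```bash
python3 chk.py
```

```text
t 12.65 phi deg -59.1 R 0.0663 h 0.0839 F rad/tan/ax [-7.2 -2.7  2. ] tau [ 0.52 -1.12 -0.48] w 0.0215 q [-25.  -1.  47. 112. -25.  77.  27.]
```

Request:
drive_tool --increments '[[[-0.01, -0.18, 0.12], [0, 0, 0]], [[-0.01, -0.16, 0.14], [0, 0, 0]], [[-0.01, -0.14, 0.16], [0, 0, 0]], [[-0.01, -0.12, 0.18], [0, 0, 0]], [[-0.01, -0.09, 0.19], [0, 0, 0]], [[0, -0.07, 0.2], [0, 0, 0]], [[-0.01, -0.04, 0.21], [0, 0, 0]], [[-0.01, -0.01, 0.21], [0, 0, 0]], [[-0.01, 0.01, 0.21], [0, 0, 0]], [[-0.01, 0.04, 0.21], [0, 0, 0]]]'

```text
time_s: 13.65
tool_pos: [0.5293, -0.0814, 0.1926]
tool_rot: [85.8, 64.2, 82.9]
force: [-3.1, 1.7, 6.3]
grip_width: 0.0217
```

```bash
python3 chk.py; python3 snap.py 5 wrist
```

```text
t 13.65 phi deg 11.5 R 0.066 h 0.0868 F rad/tan/ax [-4.7 -2.1  5.2] tau [0.37 0.86 0.4 ] w 0.0217 q [-20.  13.  49. 102. -34.  82.  35.]
13.7 [ 0.5307 -0.0812  0.1928] [85.55 64.24 82.79] [-2.5  1.5  7.9] 0.021578116148676257 [-20.2  13.6  49.  102.  -34.4  81.5  35.2]
```

View pics/wrist5.png

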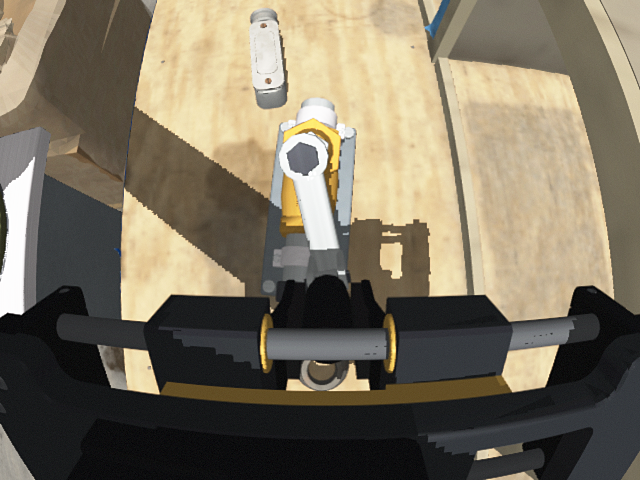

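Request:
drive_tool --increments '[[[-0.01, 0.07, 0.2], [0, 0, 0]], [[-0.01, 0.09, 0.19], [0, 0, 0]], [[-0.01, 0.12, 0.18], [0, 0, 0]]]'

```text
time_s: 14.0
tool_pos: [0.5523, -0.0744, 0.1986]
tool_rot: [85.7, 64.3, 82.8]
force: [-4.9, -0.9, 2.6]
grip_width: 0.0213
```

```bash
python3 chk.py
```

```text
t 14.0 phi deg 33.2 R 0.0656 h 0.0878 F rad/tan/ax [-2.7 -3.9  3. ] tau [-0.36  1.15  0.52] w 0.0213 q [-20.  16.  48.  99. -36.  82.  34.]
```

Request:
drive_tool --increments '[[[-0.01, 0.14, 0.16], [0, 0, 0]], [[-0.01, 0.08, 0.07], [0, 0, 0]]]'

```text
time_s: 14.2
tool_pos: [0.5637, -0.0665, 0.2041]
tool_rot: [85.2, 64.4, 82.4]
force: [-3.4, -1.3, -0.0]
grip_width: 0.0218
```

```bash
python3 chk.py
```

```text
t 14.2 phi deg 46.3 R 0.0651 h 0.0886 F rad/tan/ax [-1.5 -3.2  0.8] tau [-0.83  0.9   0.34] w 0.0218 q [-21.  16.  48.  98. -36.  83.  33.]
```

Request:
drive_tool --increments '[[[0, 0.08, 0.07], [0, 0, 0]], [[-0.01, 0.18, 0.12], [0, 0, 0]]]'

```text
time_s: 14.4
tool_pos: [0.5714, -0.0583, 0.209]
tool_rot: [85.1, 64.4, 82.2]
force: [-2.5, -1.6, -2.1]
grip_width: 0.0214
```

```bash
python3 chk.py
```

```text
t 14.4 phi deg 57.1 R 0.0648 h 0.0891 F rad/tan/ax [-0.8 -3.4 -1.1] tau [-1.14  0.89  0.33] w 0.0214 q [-21.  16.  48.  97. -37.  83.  32.]
```

Request:
drive_tool --increments '[[[-0.01, 0.1, 0.05], [0, 0, 0]], [[0, 0.09, 0.04], [0, 0, 0]]]'

```text
time_s: 14.6
tool_pos: [0.5762, -0.0508, 0.2134]
tool_rot: [84.9, 64.3, 82.0]
force: [-1.2, -1.1, -2.1]
grip_width: 0.0217
```

```bash
python3 chk.py
```

```text
t 14.6 phi deg 65.9 R 0.0646 h 0.0896 F rad/tan/ax [-0.4 -2.3 -1.4] tau [-1.26  0.54  0.11] w 0.0217 q [-22.  16.  47.  97. -37.  83.  31.]
```

Request:
drive_tool --increments '[[[-0.01, 0.1, 0.04], [0, 0, 0]], [[0, 0.1, 0.03], [0, 0, 0]]]'

```text
time_s: 14.8
tool_pos: [0.5772, -0.0479, 0.2152]
tool_rot: [85.3, 64.7, 82.3]
force: [-4.7, -10.0, -11.7]
grip_width: 0.0217
```

```bash
python3 chk.py
```

```text
t 14.8 phi deg 69.0 R 0.0641 h 0.0899 F rad/tan/ax [  0.8 -14.9  -6. ] tau [-3.82  1.32  0.35] w 0.0217 q [-22.  16.  47.  96. -36.  83.  30.]
```

The tangential force jumped from 2–3 N to 15 N and the motion stalled at about 429°, inside the expected 409–455°. One more small nudge will confirm the stop.

Request:
drive_tool --increments '[[[0, 0.06, 0.015], [0, 0, 0]], [[0, 0, 0], [0, 0, 0]]]'

```text
time_s: 15.0
tool_pos: [0.5771, -0.0477, 0.2153]
tool_rot: [85.5, 64.8, 82.3]
force: [-3.5, -10.2, -11.5]
grip_width: 0.0219
```

```bash
python3 chk.py
```

```text
t 15.0 phi deg 69.2 R 0.064 h 0.0899 F rad/tan/ax [  1.9 -14.5  -5.7] tau [-3.68  1.15  0.25] w 0.0219 q [-22.  16.  48.  96. -36.  83.  30.]
```

Request:
drive_tool --increments '[[[0, -0.04, -0.01], [0, 0, 0]], [[0, 0, 0], [0, 0, 0]], [[0, 0, 0], [0, 0, 0]], [[0, 0, 0], [0, 0, 0]], [[0, 0, 0], [0, 0, 0]], [[0, 0, 0], [0, 0, 0]]]' --hand 0.4

```text
time_s: 15.6
tool_pos: [0.5793, -0.0433, 0.2184]
tool_rot: [84.8, 64.3, 82.0]
force: [-0.4, -0.2, 0.3]
grip_width: 0.0586
```

```bash
python3 chk.py
```

```text
t 15.6 phi deg 74.3 R 0.0642 h 0.0906 F rad/tan/ax [-0.3 -0.2  0.3] tau [-0.58  0.17  0.06] w 0.0586 q [-22.  16.  47.  96. -37.  83.  30.]
```

Released with no contact force. I'll withdraw along the stem and look.

Request:
drive_tool --increments '[[[-0.3, 0, 0], [0, 0, 0]], [[-0.4, 0, 0], [0, 0, 0]], [[-0.5, 0, 0], [0, 0, 0]], [[-0.5, 0, 0], [0, 0, 0]], [[-0.5, 0, 0], [0, 0, 0]], [[-0.5, 0, 0], [0, 0, 0]], [[-0.3, 0, 0], [0, 0, 0]], [[0, 0, 0], [0, 0, 0]]]'

```text
time_s: 16.4
tool_pos: [0.5724, -0.0973, 0.3285]
tool_rot: [84.4, 64.3, 81.5]
force: [-0.6, 0.5, -0.7]
grip_width: 0.0606
```

```bash
python3 snap.py 6 wrist scene side; python3 - <<'E'
import cv2
from h import *
c=load("wrist6"); t=TH+np.radians(69); H2=H+zs*.0195
for f in(1.4,1.57): 
    x,y,pin,g=model(H2,t,f); print(f,fproj(c,pin+.064*g),proj(load("scene6"),pin+.064*g),proj(load("side6"),pin+.064*g))
print("pin",fproj(c,pin),proj(load("scene6"),pin),proj(load("side6"),pin),"nut",fproj(c,H2+.01*zs))
a=cv2.imread("pics/scene6.png")[170:290,285:405]; b=cv2.imread("pics/side6.png")[180:300,300:420]
cv2.imwrite("pics/crop6.png",cv2.hconcat([cv2.resize(x,(400,400),interpolation=cv2.INTER_CUBIC)for x in(a,b)]))
E
```

```text
16.55 [ 0.5717 -0.0948  0.3255] [85.06 64.26 82.21] [-0.1  0.7  0.5] 0.06053118419837593 [-18.2  15.   49.7  85.4 -35.   95.4  28.6]
1.4 [309.46090501 248.49519903] [376.70425214 186.10315505] [378.84745381 199.30818868]
1.57 [324.03898692 254.21627004] [381.7896403  185.04821202] [384.35253867 200.02954085]
pin [324.55652225 229.66035758] [370.28338962 197.93528044] [381.93244958 220.67885606] nut [257.22874768 199.58848173]
```

View pics/crop6.png

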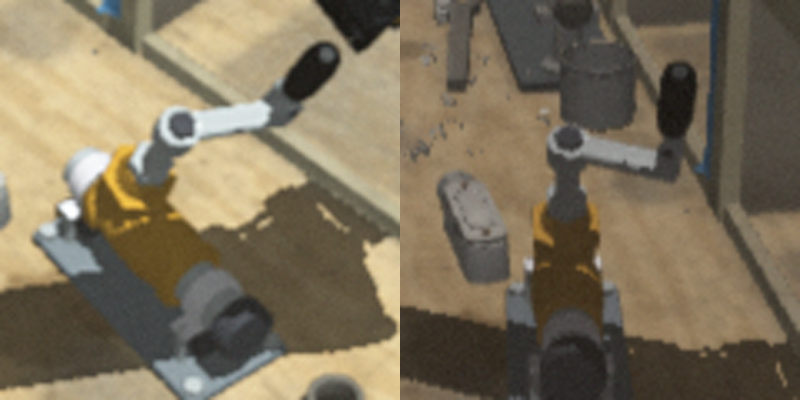

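View pics/wrist6.png

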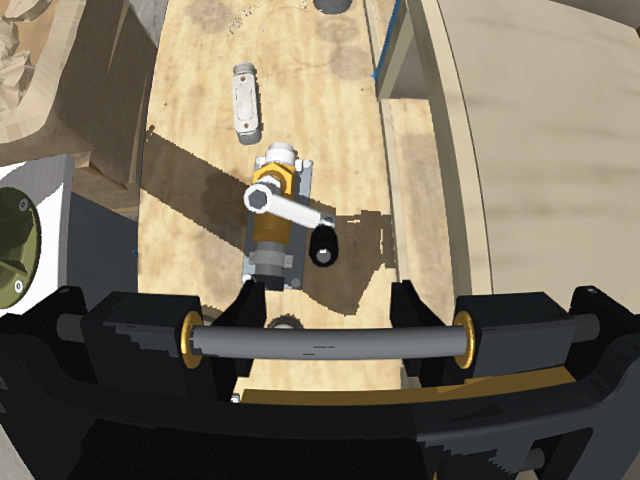

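The grip tip is at wrist (323,255) and side (384.6,199.8). Prediction for fold 1.57 with the crank at the stop is (324,254) and (384.4,200), so the grip stands straight out. Last, I'll check the fittings against the first picture.

```bash
python3 - <<'E'
import cv2
a,b=(cv2.imread(f"pics/scene{i}.png",0) for i in(0,6))
for n,(x,y,w,h) in dict(conduit=(240,200,50,40),tee=(328,302,44,44),reducer=(368,280,32,30)).items():
    m=cv2.matchTemplate(b[y-8:y+h+8,x-8:x+w+8],a[y:y+h,x:x+w],cv2.TM_CCOEFF_NORMED);_,v,_,l=cv2.minMaxLoc(m);print(n,round(v,3),(l[0]-8,l[1]-8))
E
```

```text
conduit 0.998 (0, 0)
tee 0.998 (0, 0)
reducer 0.999 (0, 0)
```

```bash
python3 -c "
from cell import env
print(env.sign_off())"
```

```text
the job is handed in; nothing more can be done
None
```

The valve is open against its stop, with the grip standing straight out. I handed the job in at about 16.6 s of the 64 s allowed; the hand-in reports no verdict.

- **Folding out the grip:** my first pull only reached about 1.3 rad, because the pads slipped along the grip. I saw this in the wrist picture, regrasped in line with the grip and folded it to its working position before any cranking.
- **Cranking:** I wound the crank counterclockwise about 429°. There it stalled, with the tangential force jumping from about 3 N to 15 N. A further nudge did not move it. The gripper had passed the same spot freely one turn earlier, so I take this as the valve's own stop. That implies a start angle of about 0.51 rad, inside the stated range.
- **Last checks:** after letting go, the grip's end was within about 1 pixel of where a square grip (1.57 rad) should be, in the wrist and side views. The conduit, tee and reducer had not moved (0 pixels), and the robot was clear with no contact force.

No final check failed or disagreed.

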